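# Power up the bench and sound the buzzer board

### The arm

A 7-joint arm with a two-finger parallel gripper is mounted at the origin on the work surface. World frame = base frame: x ahead of the robot, y to its left, z up, the work surface at z = 0. Lengths are in m, angles in rad, forces in N, time in s.
With the tool pointing down it reaches from about 0.425 to 0.825 m from the base axis. Payload 3.6 kg.
Tool frame: the origin (TCP) lies at the very end of the fingers, on their centre line; the grasp point (between the pads) lies 19 mm behind it; z points along the fingers, y is the line along which they close (so a half turn about z gives the same grasp; the last joint's range is limited). The gripper opens to 85 mm and grips with 20 to 120 N. Pads are 22 mm wide; open, the fingers measure 114 mm over their backs; the gripper's body (76 mm by 85 mm) begins 54 mm behind the grasp point. The pads swing forward as they close: fully open they stand 13 mm farther back than shut.
Start: joints at [-1.226, 0.615, -0.013, 1.423, 0.008, 1.103, -0.04], TCP at [0.236, 0.606, 0.231] pointing down, gripper open.
Joint ranges: [-3.12, 3.12], [-0.3, 2.06], [-1.34, 1.32], [0.26, 2.42], [-1.36, 4.5], [0.01, 1.98], [-2.84, 2.84]. Speed limits (rad/s): [2.79, 2.79, 3.14, 3.14, 3.14, 3.14, 3.14].

### API

Orientations are given as a unit quaternion [x, y, z, w].
In Python, from station import arm, viewer, workorder gives the robot as it stands.
- The arm moves only by the tool drive_tool, never from a script. Its argument "rows" is a list of rows, each an object of numbers: "tx", "ty", "tz": the shift along the tool's x, y, z in m; "wx", "wy", "wz": the turn, a rotation vector about the tool's x, y, z in rad. In form: [{"tx": .., "ty": .., "tz": .., "wx": .., "wy": .., "wz": ..}, ...]. A call has 1 to 8 rows; each row shifts and turns the commanded pose from where the row before left it, along the tool's axes as they then stand; what a row does not reach is not made up. A row lasts 1/8 s, in which the tool goes at most 62.5 mm and 10.7 degrees, less where a joint would pass 70% of its speed; a pose out of reach is approached as far as the arm can. A call is refused whole if a number of a shift passes 0.0625 or a number of a turn 0.188, either way. A call with a gripper value outside its range is refused whole. "gripper" is the finger opening in m, from 0 to 0.0854, set as the call begins (left out, the last holds). The fingers move at their own pace and stop on an object; "newtons" is the grip in N (left out, the last holds). Time passes only in rows, so rows that do not move let the fingers close. It gives the time, the measured TCP pose, the force, the opening and the grip force at its end, in the units of the state.
- arm.sense(): the state, without advancing time (a new reading comes with each control period).
- viewer.capture(name): name is "scene" or "side" or "wrist"; returns a dict with "color" (400x640x3 uint8, blue, green, red), "fx", "fy", "cx", "cy" (pixels), "R" (3x3) and "t" (3): a world point X has camera coordinates R X + t. Camera axes: x right, y down, z forward; pixel columns grow to the right and rows downward; lengths in m; the calibration is good to about 2 mm. A picture is of the moment at which its call begins. There is no depth.
- workorder.sign_off(): hands the job in; it is judged then, once.
The state is a dict: "time": time; "q": joint angles; "joint_vel": joint speeds; "effort": joint torques, N m; "ee_pos": TCP position; "eef_rot": TCP orientation; "force": force on the tool from outside, world axes, zero at the start; "moment": the same for the moment, N m; "grip_width": finger opening in m; "gripper_force": force on a finger pad.
Only numpy, scipy, OpenCV 4.12 (cv2) and the standard library are available. Lean on these libraries where they do the work, as an engineer would, in place of code of your own. Each camera call takes 0.05 s, during which the arm holds its last target. There are 200 camera calls.

### The job

Test the freshly soldered board that lies in the tester, using only the fingertips: first push the power strip's rocker fully over to on (press down its raised end), then press the square key on the bench supply fully down so that it stays in, then press the large round button on the tester fully down and finish while still holding it down. Leave the small key on each box unpressed, do not lift or shift the tester, and leave the board and everything else on the table where it is.

Things in the scene. Friction and masses are not known exactly. Their poses are not given: they have to be found in the camera images.
- strip: White power strip screwed to the table, 330 x 60 x 45 mm, roughly along world x. Origin: centre of its underside; x along its length, towards the end with the rocker; z up. A grey plug-in charger stands 36 mm above its top, 120 mm to the -x side of the origin; the rocker's pivot is 115 mm to the +x side, on the centre line.
- rocker_press (a point): The spot to press on the black rocker (42 mm along the strip, 26 mm wide, two facets meeting in a shallow V): on the raised facet, 14 mm outward of the V, on the side away from the sockets. It moves with the rocker: about 12 mm above the strip's top when off, and about 6 mm when fully on.
- rocker (a joint): Rocker angle in rad: 0 off (end away from the sockets raised, other facet level), 0.36 fully on (the pressed facet level). Stiff: needs 4 to 5 N at the press spot and stays where it is left; on counts from 0.28.
- supply: Grey bench supply fixed to the table, 150 x 120 x 60 mm. Origin: centre of its underside; z up. On its top, at the end towards -x, stand the two black keys; display, two 14 mm high knobs and brass posts stand at the +x end. The boxes with keys may stand on either side of the strip.
- supply_key_top (a point): Centre of the upper face of the square black key (26 x 26 mm) on the supply, at (-35, -28) mm in the supply's frame, 10 mm above the supply's top when out.
- supply_key (a joint): How far the square key is pressed, m: 0 out, 0.006 fully down. Needs about 4 N and stays where it is pushed; in counts from 0.0045.
- supply_small (a joint): How far the supply's small round key (14 mm across, springy) is pressed, m: 0 out, 0.006 down. It must be left alone. It stands at (-35, +35) mm in the supply's frame, 63 mm from the square key.
- tester: Pale aluminium board tester, 150 x 120 x 50 mm, 0.8 kg, give or take a fifth or so, standing loose on four rubber feet. Origin: centre of its underside; z up. Its two black buttons are at the -x end of its top; at the +x end is a nest with low rims holding the board.
- test_button_top (a point): Centre of the upper face of the large round black button (34 mm across) on the tester, at (-35, +28) mm in the tester's frame, 10 mm above the tester's top when out.
- test_button (a joint): How far the large round button is pressed, m: 0 out, 0.007 fully down. Springs back when let go; about 5 N fully down; held counts from 0.005.
- tester_small (a joint): How far the tester's small square key (14 mm, springy) is pressed, m: 0 out, 0.006 down. It must be left alone. It stands at (-35, -35) mm in the tester's frame, 63 mm from the large button.
- board: Bystander: loose circuit board 36 x 48 mm with a black buzzer disc, 12 mm high, lying in the tester's nest. Origin: centre of its underside.
- buzzer: Bystander: loose black buzzer disc, 24 mm across, 12 mm high, beside the strip. Origin: centre of its underside.
- screwdriver: Bystander: loose screwdriver, 150 mm long, lying beside the strip. Origin: underside, x along it towards the tip.
- tub: Bystander: clear round plastic tub, 100 mm across, 50 mm high, with parts in it. Origin: centre of its underside.
- tape_roll: Bystander: roll of black tape, 72 mm across, 20 mm high, lying flat. Origin: centre of its underside.
- solder_spool: Bystander: metal spool, 52 mm across, 40 mm high. Origin: centre of its underside.
- pliers: Bystander: small pliers lying flat, about 140 mm long, 11 mm high. Origin: on the table near the joint, x towards the jaws.
There are look-alikes about, which are no part of the job. What is shaped like the tester but brown or red is not meant. What is shaped like the supply but turquoise is not meant.

How it is judged:
On the way, in this order (a step that is already met when the one before it is completed fails the run):
1. the strip's rocker is fully on (value of joint rocker above 0.28 rad), for 0.2 s.
2. the supply's square key is down (value of joint rocker above 0.28 rad and value of joint supply_key above 0.0045 m), for 0.2 s.
3. the tester's large button is held down by the fingers (all of step 2 and value of joint test_button above 0.005 m and contact force between the fingers and test_button above 1 N), for 0.2 s.
At the end, for the whole second after the job is handed in: The rocker is on (over 0.28 of 0.36 rad), the square key is in (over 4.5 of 6 mm), the fingers hold the large button down (over 5 of 7 mm, with more than 1 N); the small keys are out (under 3 mm), the tester stands within 20 mm of its start and the other things within 25 mm of theirs (all of step 3 and value of joint each of supply_small, tester_small below 0.003 m and distance of tester from where it was at the start of the episode below 0.02 m and angle between tester's own z axis and vertical below 0.06 rad and distance of each of buzzer, screwdriver, tub, tape_roll, solder_spool, pliers, board from where it was at the start of the episode below 0.025 m); the arm keeps its last pose, push and grip.
It fails at once if the supply's square key pressed before the rocker is on (value of joint supply_key above 0.003 m and value of joint rocker below 0.28 rad).
It fails at once if the large button pressed before strip and supply are both on (value of joint test_button above 0.003 m and (value of joint rocker below 0.28 rad or value of joint supply_key below 0.0045 m)).
It fails at once if a small key pressed (value of joint any of supply_small, tester_small above 0.003 m).
It fails at once if the tester lifted, tipped or shifted (height (world z) of tester above 0.008 m or distance of tester from where it was at the start of the episode above 0.02 m or angle between tester's own z axis and vertical above 0.06 rad).
It fails at once if the board or another loose thing disturbed or lifted (distance of any of buzzer, screwdriver, tub, tape_roll, solder_spool, pliers, board from where it was at the start of the episode above 0.025 m).
It also fails if it takes over 54 s, if anything falls off the work surface, if the arm or the gripper's body presses on something with over 40 N, if the wrist force passes 120 N, or if a joint passes its speed limit or range.

## Working session

There is one attempt and no reset: what is moved stays moved. The work goes in short steps, Python scripts to look and compute and a tool call to move; the robot and the scene stay as the last step left them, time stands still between calls to the robot, and variables do not carry over. Pictures are saved under pics/ and viewed, at most 10 in all, crops included, and the job is handed in when it is done.

Besides the shell and the picture viewer there is one more tool, called after "Request:" as name([rows], argument=value, ...), one row to a line, values as JSON. drive_tool: Moves the arm, as the interface text tells. Its arguments: {"type":"object","properties":{"rows":{"type":"array","items":{"type":"object","properties":{"tx":{"type":"number"},"ty":{"type":"number"},"tz":{"type":"number"},"wx":{"type":"number"},"wy":{"type":"number"},"wz":{"type":"number"}}}},"gripper":{"type":"number"},"newtons":{"type":"number"}},"required":["rows"]}

```bash
mkdir -p pics; cat > h.py <<'E'
import numpy as np, cv2, pickle
from station import arm, viewer, workorder
def cap(n,f):
    c=viewer.capture(n); cv2.imwrite(f'pics/{f}.png',c['color']); pickle.dump(c,open(f'pics/{f}.pkl','wb')); return c
def ray(c,u,v,z):
    R=np.array(c['R']);t=np.array(c['t']);o=-R.T@t
    d=R.T@np.array([(u-c['cx'])/c['fx'],(v-c['cy'])/c['fy'],1]); return o+d*(z-o[2])/d[2]
def proj(c,X):
    p=np.array(c['R'])@np.array(X)+c['t']; return np.array([c['fx']*p[0]/p[2]+c['cx'],c['fy']*p[1]/p[2]+c['cy']])
E
python3 - <<'E'
from h import *
for n in ('scene','side'):
    c=cap(n,n+'0'); print(n,-np.array(c['R']).T@c['t'])
print(arm.sense())
E
```

```text
scene [1.11734469 0.86322085 1.24090822]
side [ 0.36203318 -0.85552093  0.9530183 ]
{'time': 0.1, 'q': array([-1.22548349,  0.61583526, -0.01264044,  1.42471485,  0.00809915,
        1.10341243, -0.04034952]), 'joint_vel': array([-0.00174041, -0.00112044, -0.00035075, -0.00455735,  0.00087495,
        0.00062934,  0.00124842]), 'effort': array([ 2.04784563e-03, -4.70383358e+01,  2.60535926e-01, -1.71572828e+01,
        1.01033575e-02,  5.87098839e-03,  1.66408063e-05]), 'ee_pos': array([0.23587806, 0.6049622 , 0.23025352]), 'eef_rot': array([ 1.84770972e-01,  9.82780923e-01, -1.14133411e-03, -2.07398880e-04]), 'force': array([-1.20168783, -0.33608867, -0.87134779]), 'moment': array([ 0.00753763,  0.02243732, -0.03942502]), 'gripper_force': 0.0, 'grip_width': 0.08525236431444087}
```

View pics/scene0.png

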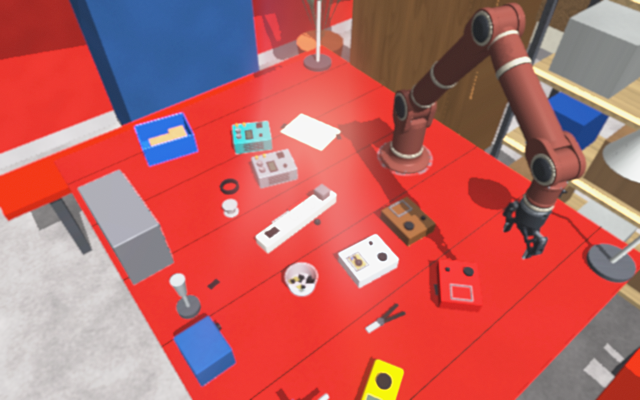

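View pics/side0.png

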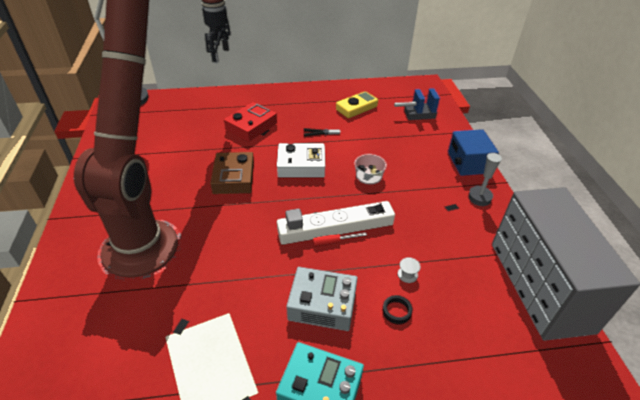

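The scene view shows the white strip with its rocker at about (272,232), the tester's large button at about (377,240) and the grey supply at about (274,168). In the side view the rocker is at (377,209), the large button at (291,149) and the square key at (306,297). Next I'll measure the dark blobs around those pixels.

```bash
cat > m.py <<'E'
from h import *
L=lambda f:pickle.load(open(f'pics/{f}.pkl','rb'))
def blobs(c,x0,y0,x1,y1,z,th=70):
    g=c['color'][y0:y1,x0:x1].max(2)
    n,_,s,ce=cv2.connectedComponentsWithStats((g<th).astype(np.uint8))
    for i in range(1,n):
        if s[i,4]>8:
            u,v=ce[i]+[x0,y0]; print('  ',np.round([u,v],1),s[i,2:],np.round(ray(c,u,v,z)[:2],4))
s=L('side0');c=L('scene0')
for t,b,z in(('testbtns',(280,140,300,170),.06),('rocker',(362,200,392,220),.053),('supkeys',(292,266,320,308),.07)):
    print('side',t);blobs(s,*b,z)
for t,b,z in(('testbtns',(340,232,398,285),.06),('rocker',(258,222,284,240),.053),('supkeys',(250,148,298,188),.07)):
    print('scene',t);blobs(c,*b,z)
a=[cv2.resize(s['color'][y:y+50,x:x+66],(396,300),interpolation=2) for x,y in((270,130),(340,190),(285,263))]+[cv2.resize(c['color'][y:y+50,x:x+66],(396,300),interpolation=2) for x,y in((245,145),)]
cv2.imwrite('pics/mos.png',np.vstack([np.hstack(a[:2]),np.hstack(a[2:])]))
E
python3 m.py
```

```text
side testbtns
   [290. 148.] [ 7  7 43] [0.4386 0.3154]
side rocker
   [375.9 209. ] [16 10 90] [0.655  0.0171]
side supkeys
   [311.  276.1] [ 3  5 14] [ 0.4441 -0.2045]
   [304.5 300.8] [10  6 33] [ 0.4211 -0.2714]
scene testbtns
scene rocker
scene supkeys
```

View pics/mos.png

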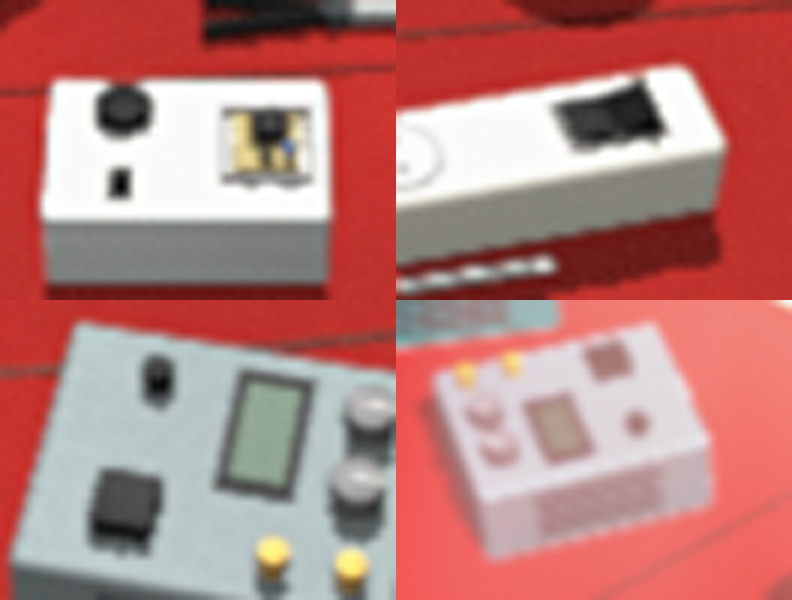

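The crops confirm it: the large button's top is at about (290.5,148), the square key's top centre is at about side (306,296) and scene (280,155), and the rocker's raised facet is on the +x side. First I'll square the tool to the world axes and move over the tester with the fingers closed.

Request:
drive_tool([
  {"wz":-0.186},
  {"wz":-0.186},
  {"tx":-0.036,"ty":-0.051},
  {"tx":-0.036,"ty":-0.051},
  {"tx":-0.036,"ty":-0.051},
  {"tx":-0.036,"ty":-0.051},
  {"tx":-0.036,"ty":-0.051},
  {"tx":-0.036,"ty":-0.051},
], gripper=0, newtons=60)

```text
validation failed for argument at $.ro...
```

```bash
python3 - <<'E'
from h import *
s=pickle.load(open('pics/side0.pkl','rb'));c=pickle.load(open('pics/scene0.pkl','rb'))
def tri(a,b):
    A=[];B=[]
    for k,(u,v) in((s,a),(c,b)):
        K=np.array([[k['fx'],0,k['cx']],[0,k['fy'],k['cy']],[0,0,1]]);P=K@np.c_[k['R'],k['t']]
        A.append((P,np.array([u,v],float)))
    X=cv2.triangulatePoints(A[0][0],A[1][0],A[0][1],A[1][1]).ravel();return X[:3]/X[3]
for n,a,b in(('sqkey',(305.8,295.3),(279.8,154.6)),('small',(310.8,273.5),(284.8,165.3))):
    print(n,tri(a,b),ray(s,*a,.07)[:2],ray(c,*b,.07)[:2])
print(arm.sense()['ee_pos'],arm.sense()['eef_rot'],arm.sense()['grip_width'])
w=cap('wrist','w1');print('cam',-np.array(w['R']).T@w['t'],w['R'][2],w['fx'])
print(proj(w,[.4386,.3154,.06]))
E
```

```text
sqkey [ 0.42491942 -0.25314485  0.06513962] [ 0.42562334 -0.25700981] [ 0.42661034 -0.24831586]
small [ 0.44417423 -0.19266254  0.06527528] [ 0.44451268 -0.19662833] [ 0.4460086 -0.1882547]
[0.23587806 0.6049622  0.23025352] [ 1.84770972e-01  9.82780923e-01 -1.14133411e-03 -2.07398880e-04] 0.08525236431444087
cam [0.17368283 0.63132106 0.37193734] [ 0.24425685 -0.09730692 -0.96481602] 286.022750859263
[180.82536563 392.31731527]
```

View pics/w1.png

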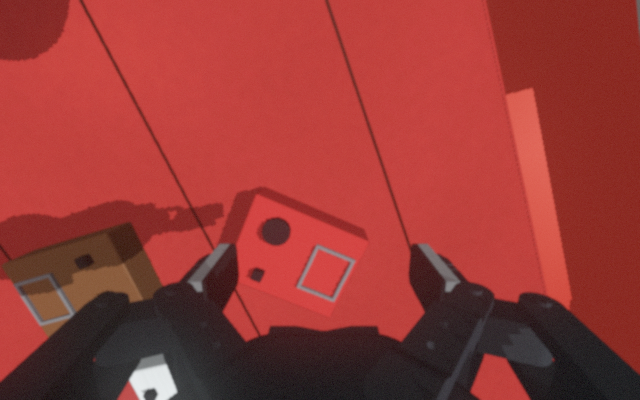

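The wrist view shows only the red and brown decoys, and the move was refused, most likely because each row has to carry all six fields.

Request:
drive_tool([
  {"tx":0,"ty":0,"tz":0,"wx":0,"wy":0,"wz":-0.186},
  {"tx":0,"ty":0,"tz":0,"wx":0,"wy":0,"wz":-0.186},
  {"tx":-0.036,"ty":-0.051,"tz":0,"wx":0,"wy":0,"wz":0},
  {"tx":-0.036,"ty":-0.051,"tz":0,"wx":0,"wy":0,"wz":0},
  {"tx":-0.036,"ty":-0.051,"tz":0,"wx":0,"wy":0,"wz":0},
  {"tx":-0.036,"ty":-0.051,"tz":0,"wx":0,"wy":0,"wz":0},
  {"tx":-0.036,"ty":-0.051,"tz":0,"wx":0,"wy":0,"wz":0},
  {"tx":-0.036,"ty":-0.051,"tz":0,"wx":0,"wy":0,"wz":0},
], gripper=0, newtons=60)

```text
time: 1.15
ee_pos: [0.4531, 0.2978, 0.2312]
eef_rot: [-0.0, 1.0, -0.0, -0.0]
force: [0.3, -0.0, 0.4]
grip_width: 0.0004
gripper_force: 0.0
```

```bash
python3 - <<'E'
from h import *
w=cap('wrist','w2');print(proj(w,[.4386,.3154,.06]))
E
```

```text
[337.42980976 171.0526781 ]
```

Request:
drive_tool([
  {"tx":-0.035,"ty":-0.046,"tz":0,"wx":0,"wy":0,"wz":0},
  {"tx":-0.035,"ty":-0.046,"tz":0,"wx":0,"wy":0,"wz":0},
  {"tx":-0.035,"ty":-0.046,"tz":0,"wx":0,"wy":0,"wz":0},
  {"tx":-0.035,"ty":-0.046,"tz":0,"wx":0,"wy":0,"wz":0},
  {"tx":-0.035,"ty":-0.046,"tz":0,"wx":0,"wy":0,"wz":0},
  {"tx":-0.035,"ty":-0.046,"tz":0,"wx":0,"wy":0,"wz":0},
  {"tx":0,"ty":0,"tz":0,"wx":0,"wy":0,"wz":0},
])

```text
time: 2.08
ee_pos: [0.6639, 0.016, 0.2299]
eef_rot: [0.005, 1.0, -0.003, -0.0]
force: [0.4, 0.2, -0.2]
grip_width: -0.0001
gripper_force: 0.0
```

```bash
python3 - <<'E'
from h import *
w=cap('wrist','w3');print(proj(w,[.655,.0171,.053]))
a=cv2.imread('pics/w2.png');b=cv2.imread('pics/w3.png')
cv2.imwrite('pics/w23.png',np.hstack([a[:,100:490],b[:,100:490]]))
E
```

```text
[323.24002599 175.14932002]
```

View pics/w23.png

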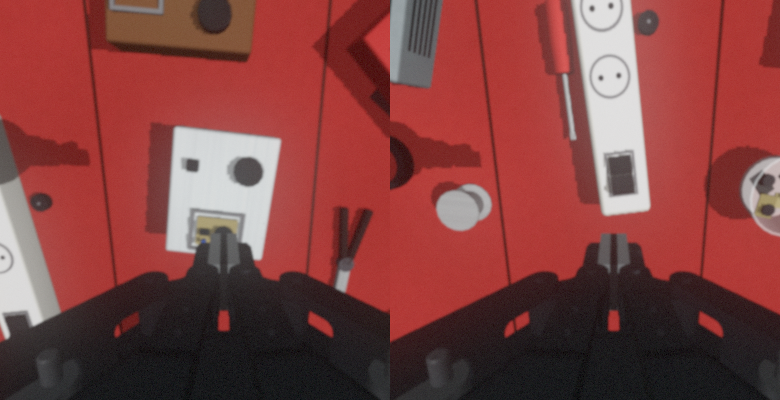

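In the left half (over the tester) the large button is at about (348,171) in full-frame pixels and the small key at (291,165). In the right half the rocker is at about (331,175), with the strip's outer end at row 213.

```bash
cat > m2.py <<'E'
from m import *
print('----')
w=L('w2');print('tester');blobs(w,275,140,370,195,.06,90)
w=L('w3');print('rocker')
blobs(w,312,140,352,203,.052,80)
g=w['color'][145:205,312:352].max(2); 
for r in range(0,60,3): print(145+r,g[r,4:36:3])
E
python3 m2.py|sed '1,/----/d'
```

```text
tester
   [347.5 171.4] [ 26  26 533] [0.4389 0.3266]
   [291.9 164.8] [10 10 84] [0.4317 0.2653]
rocker
145 [223 223 223 223 223 223 224 223 224 223 223]
148 [224 223 222 222 223 223 220 217 216 219 223]
151 [216 215 211 184 188 182 166 154 155 185 223]
154 [155 154 162 181 169 156 165 170 167 172 223]
157 [151 127 122 124 103  90  87  87 126 161 222]
160 [135  93  83  86  81  84  84  87 111 154 219]
163 [145  98  82  85  83  86  78  85  92 148 218]
166 [157 104  84  81  83  81  86  85  89 143 213]
169 [169 106  80  84  80  80  83  83  89 156 209]
172 [169 116  77  79  83  81  83  85  91 163 201]
175 [178 127  93  89  90  92  94  86  89 150 192]
178 [177 114  86  83  85  87  82  84  85 126 182]
181 [178 114  90  86  84  82  86  85  84 115 173]
184 [180 115  93  83  86  83  81  81  82 102 162]
187 [167 116  93  82  83  82  82  84  81  99 158]
190 [181 122  94  84  82  80  83  84  80  98 152]
193 [218 156 111  84  86  94  99 108 125 141 171]
196 [220 182 163 173 182 197 204 209 216 218 221]
199 [223 221 221 222 222 222 221 223 224 223 223]
202 [222 224 222 221 223 223 222 222 223 222 222]
```

```bash
cat >> m2.py <<'E'
print('====')
w=L('w3')
for p in((330,175),(330.5,157),(329.5,193)): print(p,ray(w,*p,.05)[:2])
# strip end corners and scene-view cross-check
hsv=cv2.cvtColor(w['color'],cv2.COLOR_BGR2HSV); m=((hsv[...,1]<60)&(hsv[...,2]>150)).astype(np.uint8); m[:, :265]=0; m[:,375:]=0; m[230:]=0
for r in (140,150,205): 
    x=np.where(m[r])[0]; print('strip row',r,x.min(),x.max(),ray(w,x.min(),r,.045)[:2],ray(w,x.max(),r,.045)[:2])
c=L('scene0')
for n,X in(('btn wrist',(.4389,.3266,.06)),('btn side',(.4386,.3154,.06)),('rock',(*ray(w,330,175,.05)[:2],.05))): print(n,proj(c,X),proj(s,X))
cr=c['color']
cv2.imwrite('pics/mos2.png',np.hstack([cv2.resize(cr[y:y+50,x:x+66],(396,300),interpolation=2) for x,y in((340,225),(250,210))]))
E
python3 m2.py|sed '1,/====/d'
```

```text
(330, 175) [0.65544491 0.02477714]
(330.5, 157) [0.63504219 0.0254196 ]
(329.5, 193) [0.67654309 0.02411277]
strip row 140 302 353 [ 0.6163596  -0.00634111] [0.61692555 0.05076365]
strip row 150 303 354 [ 0.62745297 -0.00554051] [0.62801448 0.05208167]
strip row 205 311 359 [0.6922833  0.00211168] [0.69278412 0.05918674]
btn wrist [381.72644419 255.08557591] [289.7860456  145.89344462]
btn side [379.34305466 252.75469711] [289.99383979 147.99557222]
rock [270.88197    231.32947374] [375.36021426 207.81962968]
```

View pics/mos2.png

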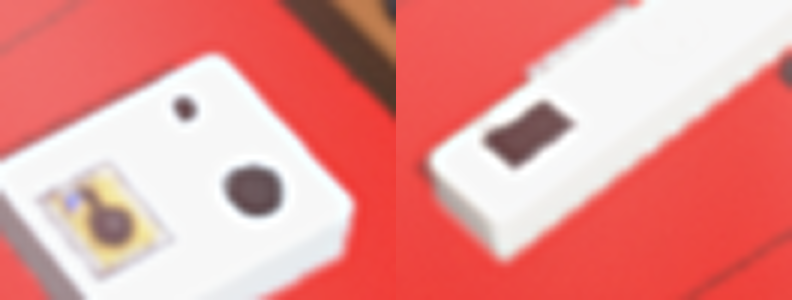

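The scene view puts the large button at about (381.8,256) and the rocker at (271.5,232). Both agree with the wrist estimates, so the side view carries a small bias. I'll press the rocker at (0.669, 0.027).

Request:
drive_tool([
  {"tx":-0.005,"ty":0.011,"tz":0.04,"wx":0,"wy":0,"wz":0},
  {"tx":0,"ty":0,"tz":0.05,"wx":0,"wy":0,"wz":0},
  {"tx":0,"ty":0,"tz":0.05,"wx":0,"wy":0,"wz":0},
  {"tx":0,"ty":0,"tz":0.015,"wx":0,"wy":0,"wz":0},
  {"tx":0,"ty":0,"tz":0,"wx":0,"wy":0,"wz":0},
  {"tx":0,"ty":0,"tz":0,"wx":0,"wy":0,"wz":0},
])

```text
time: 2.88
ee_pos: [0.669, 0.0353, 0.0789]
eef_rot: [-0.0, 1.0, 0.0, 0.002]
force: [0.1, 0.5, -0.5]
grip_width: -0.0001
gripper_force: 0.0
```

Request:
drive_tool([
  {"tx":0,"ty":-0.008,"tz":0.008,"wx":0,"wy":0,"wz":0},
  {"tx":0,"ty":0,"tz":0.006,"wx":0,"wy":0,"wz":0},
  {"tx":0,"ty":0,"tz":0.006,"wx":0,"wy":0,"wz":0},
  {"tx":0,"ty":0,"tz":0.004,"wx":0,"wy":0,"wz":0},
  {"tx":0,"ty":0,"tz":0.004,"wx":0,"wy":0,"wz":0},
  {"tx":0,"ty":0,"tz":0,"wx":0,"wy":0,"wz":0},
])

```text
time: 3.62
ee_pos: [0.6699, 0.0262, 0.0509]
eef_rot: [0.0, 1.0, -0.0, 0.003]
force: [0.9, -2.0, 10.3]
grip_width: -0.0003
gripper_force: 5.1
```

Request:
drive_tool([
  {"tx":0,"ty":0,"tz":0.003,"wx":0,"wy":0,"wz":0},
  {"tx":0,"ty":0,"tz":0,"wx":0,"wy":0,"wz":0},
  {"tx":0,"ty":0,"tz":0,"wx":0,"wy":0,"wz":0},
])

```text
time: 4.0
ee_pos: [0.6699, 0.0262, 0.0507]
eef_rot: [0.0, 1.0, -0.0, 0.003]
force: [-2.8, -2.3, 22.5]
grip_width: 0.0001
gripper_force: 11.2
```

Hard stop at z = 0.0507 with 22 N, so the rocker is fully over. I'll lift and go to the supply.

Request:
drive_tool([
  {"tx":0,"ty":0,"tz":-0.05,"wx":0,"wy":0,"wz":0},
  {"tx":0,"ty":0,"tz":-0.06,"wx":0,"wy":0,"wz":0},
  {"tx":0,"ty":0,"tz":-0.06,"wx":0,"wy":0,"wz":0},
  {"tx":0.05,"ty":-0.055,"tz":0,"wx":0,"wy":0,"wz":0},
  {"tx":0.05,"ty":-0.055,"tz":0,"wx":0,"wy":0,"wz":0},
  {"tx":0.05,"ty":-0.055,"tz":0,"wx":0,"wy":0,"wz":0},
  {"tx":0.05,"ty":-0.055,"tz":0,"wx":0,"wy":0,"wz":0},
  {"tx":0.03,"ty":-0.055,"tz":0,"wx":0,"wy":0,"wz":0},
])

```text
time: 5.0
ee_pos: [0.4665, -0.2128, 0.2146]
eef_rot: [-0.001, 1.0, 0.001, -0.002]
force: [0.5, -0.8, -0.3]
grip_width: -0.0001
gripper_force: 0.0
```

Request:
drive_tool([
  {"tx":0,"ty":0,"tz":0,"wx":0,"wy":0,"wz":0},
  {"tx":0,"ty":0,"tz":0,"wx":0,"wy":0,"wz":0},
  {"tx":0,"ty":0,"tz":0,"wx":0,"wy":0,"wz":0},
  {"tx":0,"ty":0,"tz":0,"wx":0,"wy":0,"wz":0},
])

```text
time: 5.5
ee_pos: [0.4699, -0.2116, 0.2151]
eef_rot: [-0.002, 1.0, 0.0, -0.0]
force: [-0.3, 0.3, 0.7]
grip_width: 0.0002
gripper_force: 0.0
```

```bash
cat > m3.py <<'E'
from m import *
print('====')
w=cap('wrist','w4');e=proj(w,[.426,-.25,.07]);print(e,arm.sense()['ee_pos'])
u,v=e.astype(int);blobs(w,max(u-80,0),max(v-80,0),u+80,v+50,.07,90)
E
python3 m3.py|sed '1,/====/d'
```

```text
[282.44772441 145.88054535] [ 0.4697903  -0.21191752  0.21514019]
   [278.5 143.8] [ 30  29 613] [ 0.424  -0.2538]
   [337.3 163.7] [ 12  12 110] [ 0.4435 -0.1955]
   [302.2 187.6] [ 52  16 218] [ 0.4682 -0.2311]
```

View pics/w4.png

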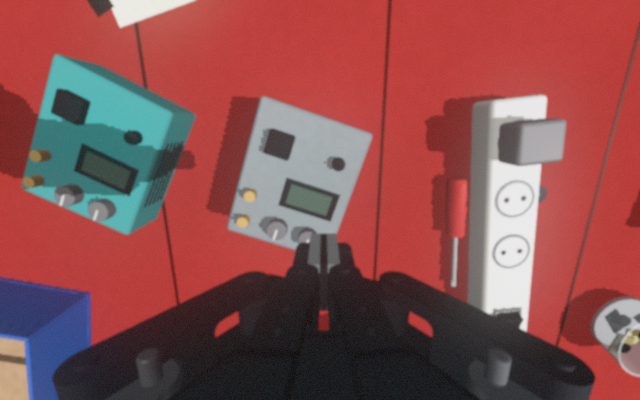

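In the wrist view the square key is at (278.5,143.8), giving (0.424, -0.254), and the small key at (337,164). Their spacing comes out near 62 mm, as it should be.

Request:
drive_tool([
  {"tx":0.046,"ty":-0.042,"tz":0,"wx":0,"wy":0,"wz":0},
  {"tx":0,"ty":0,"tz":0.05,"wx":0,"wy":0,"wz":0},
  {"tx":0,"ty":0,"tz":0.05,"wx":0,"wy":0,"wz":0},
  {"tx":0,"ty":0,"tz":0.03,"wx":0,"wy":0,"wz":0},
  {"tx":0,"ty":0,"tz":0,"wx":0,"wy":0,"wz":0},
  {"tx":0,"ty":0,"tz":0,"wx":0,"wy":0,"wz":0},
])

```text
time: 6.3
ee_pos: [0.4243, -0.2554, 0.0863]
eef_rot: [-0.0, 1.0, -0.0, 0.001]
force: [0.6, -1.9, 0.6]
grip_width: 0.0001
gripper_force: 0.0
```

Request:
drive_tool([
  {"tx":0,"ty":0.002,"tz":0.01,"wx":0,"wy":0,"wz":0},
  {"tx":0,"ty":0,"tz":0.006,"wx":0,"wy":0,"wz":0},
  {"tx":0,"ty":0,"tz":0.004,"wx":0,"wy":0,"wz":0},
  {"tx":0,"ty":0,"tz":0.004,"wx":0,"wy":0,"wz":0},
  {"tx":0,"ty":0,"tz":0.003,"wx":0,"wy":0,"wz":0},
  {"tx":0,"ty":0,"tz":0,"wx":0,"wy":0,"wz":0},
  {"tx":0,"ty":0,"tz":0,"wx":0,"wy":0,"wz":0},
])

```text
time: 7.18
ee_pos: [0.4237, -0.2531, 0.0632]
eef_rot: [-0.0, 1.0, -0.001, 0.001]
force: [-7.2, 6.5, 40.8]
grip_width: 0.0003
gripper_force: 20.6
```

The key has bottomed out (z = 0.063, 40 N). I'll lift and travel to the tester, swinging out in x to stay in reach.

Request:
drive_tool([
  {"tx":0,"ty":0,"tz":-0.03,"wx":0,"wy":0,"wz":0},
  {"tx":0,"ty":0,"tz":-0.06,"wx":0,"wy":0,"wz":0},
  {"tx":0,"ty":0,"tz":-0.06,"wx":0,"wy":0,"wz":0},
  {"tx":-0.03,"ty":0.053,"tz":0,"wx":0,"wy":0,"wz":0},
  {"tx":-0.03,"ty":0.053,"tz":0,"wx":0,"wy":0,"wz":0},
  {"tx":-0.03,"ty":0.053,"tz":0,"wx":0,"wy":0,"wz":0},
  {"tx":0,"ty":0.053,"tz":0,"wx":0,"wy":0,"wz":0},
  {"tx":0,"ty":0.053,"tz":0,"wx":0,"wy":0,"wz":0},
])

```text
time: 8.18
ee_pos: [0.5131, 0.0134, 0.2079]
eef_rot: [-0.0, 1.0, -0.0, -0.0]
force: [0.6, 0.8, -0.5]
grip_width: -0.0003
gripper_force: 0.0
```

Request:
drive_tool([
  {"tx":0,"ty":0.053,"tz":0,"wx":0,"wy":0,"wz":0},
  {"tx":0,"ty":0.053,"tz":0,"wx":0,"wy":0,"wz":0},
  {"tx":0.02,"ty":0.053,"tz":0,"wx":0,"wy":0,"wz":0},
  {"tx":0.02,"ty":0.053,"tz":0,"wx":0,"wy":0,"wz":0},
  {"tx":0.02,"ty":0.053,"tz":0,"wx":0,"wy":0,"wz":0},
  {"tx":0.015,"ty":0.05,"tz":0,"wx":0,"wy":0,"wz":0},
  {"tx":0,"ty":0,"tz":0,"wx":0,"wy":0,"wz":0},
  {"tx":0,"ty":0,"tz":0,"wx":0,"wy":0,"wz":0},
])

```text
time: 9.18
ee_pos: [0.4382, 0.3259, 0.2078]
eef_rot: [0.0, 1.0, -0.001, -0.0]
force: [0.1, -0.6, -0.2]
grip_width: 0.0001
gripper_force: 0.0
```

```bash
python3 - <<'E' |sed '1,/====/d'
from m import *
print('====')
print(arm.sense()['ee_pos'])
w=cap('wrist','w5');e=proj(w,[.439,.3266,.06]);print(e)
u,v=e.astype(int);blobs(w,max(u-80,0),max(v-40,0),u+40,v+40,.06,90)
w=cap('side','s5');a=w['color'][263:313,285:351];b=w['color'][190:240,340:406]
cv2.imwrite('pics/s5c.png',np.hstack([cv2.resize(k,(396,300),interpolation=2) for k in(a,b)]))
E
```

```text
[0.43820974 0.32586756 0.20781519]
[322.31591697 189.38858533]
   [264.5 181.6] [ 12  12 127] [0.4307 0.267 ]
   [323.8 188.4] [ 29  28 642] [0.4379 0.3282]
```

View pics/s5c.png

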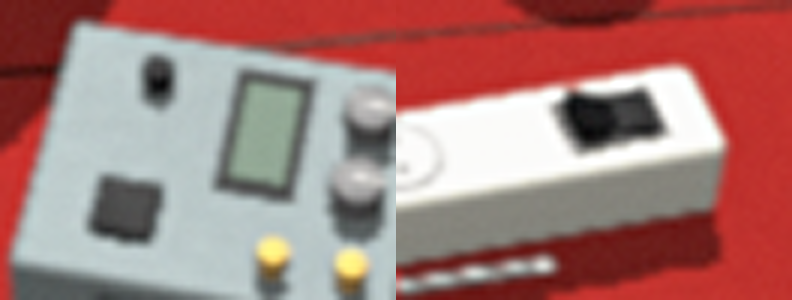

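The crops show the square key down at about (306,298) and the rocker flipped at about (374,209), with its inner end now raised. The button reads (0.438, 0.328), so I'll descend there.

Request:
drive_tool([
  {"tx":0,"ty":0.001,"tz":0.05,"wx":0,"wy":0,"wz":0},
  {"tx":0,"ty":0,"tz":0.05,"wx":0,"wy":0,"wz":0},
  {"tx":0,"ty":0,"tz":0.03,"wx":0,"wy":0,"wz":0},
  {"tx":0,"ty":0,"tz":0,"wx":0,"wy":0,"wz":0},
  {"tx":0,"ty":0,"tz":0,"wx":0,"wy":0,"wz":0},
])

```text
time: 9.9
ee_pos: [0.4394, 0.3275, 0.0795]
eef_rot: [0.001, 1.0, 0.001, 0.001]
force: [-0.1, 0.0, 0.1]
grip_width: -0.0002
gripper_force: 0.0
```

Request:
drive_tool([
  {"tx":0,"ty":0,"tz":0.01,"wx":0,"wy":0,"wz":0},
  {"tx":0,"ty":0,"tz":0.006,"wx":0,"wy":0,"wz":0},
  {"tx":0,"ty":0,"tz":0.003,"wx":0,"wy":0,"wz":0},
  {"tx":0,"ty":0,"tz":0.003,"wx":0,"wy":0,"wz":0},
  {"tx":0,"ty":0,"tz":0.003,"wx":0,"wy":0,"wz":0},
  {"tx":0,"ty":0,"tz":0,"wx":0,"wy":0,"wz":0},
  {"tx":0,"ty":0,"tz":0,"wx":0,"wy":0,"wz":0},
])

```text
time: 10.78
ee_pos: [0.438, 0.3277, 0.0535]
eef_rot: [-0.0, 1.0, -0.0, -0.0]
force: [-1.0, -0.8, 4.5]
grip_width: 0.0003
gripper_force: 2.3
```

Request:
drive_tool([
  {"tx":0,"ty":0,"tz":0.0015,"wx":0,"wy":0,"wz":0},
  {"tx":0,"ty":0,"tz":0,"wx":0,"wy":0,"wz":0},
  {"tx":0,"ty":0,"tz":0,"wx":0,"wy":0,"wz":0},
  {"tx":0,"ty":0,"tz":0,"wx":0,"wy":0,"wz":0},
])

```text
time: 11.28
ee_pos: [0.438, 0.3277, 0.053]
eef_rot: [-0.0, 1.0, -0.0, 0.0]
force: [-2.8, -1.9, 11.9]
grip_width: 0.0003
gripper_force: 5.9
```

The button has bottomed out (z = 0.053, 12 N) and is being held.

```bash
python3 -c "
from station import workorder
print(workorder.sign_off())"
```

```text
the job is handed in; nothing more can be done
None
```

I handed in the job with the rocker on, the square key in, and the tester's large button held fully down at about 12 N; sign-off returned no verdict, and I took no last look at the loose items.

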